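# Plug the spare relay into the opened appliance

## Task

The blue appliance on the repair bench needs its new relay. Take the orange relay from the bench mat and plug it upright into the white socket on the appliance's circuit board, grey foot down, fully home and lined up with the hole, then let go; either way round fits. Leave the burnt black relay and the blue capacitor standing where they are.

Things in the scene. Friction and masses are not known exactly. Their poses are not given: they have to be found in the camera images.
- relay_center (a point): good relay: upright loose block, orange cover, white label on top, dark grey foot; 46 (its x) x 34 (y) x 76 mm tall (z, up), 90 g. Point: its centre, 38 mm above its underside. Lowest 6 mm narrower (40 x 28). The lowest 22 mm goes into the socket: grip across the 34 mm width, high up (about 50 mm above the underside keeps fingertips clear of the socket).
- socket (a point): white socket, fixed, on the green board in the blue pan. Point: centre of the hole's floor, 16 mm above the bench; z up, x along the hole's long side. Hole 54 (x) x 42 (y) mm, 22 deep; its top 10 mm is a bevel widening to 66 x 54. Outside 86 x 74 mm. Rim 38 mm above the bench, all else there under 32. The relay fits with 4 mm play a side, no snap; seated, its centre is 38 mm above this point.
- burnt_center (a point): the burnt relay, not wanted: the same shape and size as the good one, but with a black cover and a brown label, standing loose on the bench. The point is its centre, 38 mm above its underside; z up.
- capacitor_center (a point): a blue capacitor can with a silver top, 36 mm in diameter and 50 mm tall, standing loose on the bench. The point is its centre, 25 mm above its underside; z up.
There are look-alikes about, which are no part of the job. There is more than one size of the part that bears relay_center; the job needs the largest.

How it is judged:
By the outcome, as a careful person would: the job done as asked, in the order asked, and still so for the second after the job is handed in, with the robot touching nothing.
It also fails if it takes over 38 s, if anything falls off the work surface, if the arm or the gripper's body presses on something with over 40 N, if the wrist force passes 120 N, or if a joint passes its speed limit or range.

## Robot

A 7-joint arm with a two-finger parallel gripper is mounted at the origin on the work surface. World frame = base frame: x ahead of the robot, y to its left, z up, the work surface at z = 0. Lengths are in mm, angles in rad, forces in N, time in s.
With the tool pointing down it reaches from about 425 to 925 mm from the base axis. Payload 6.8 kg.
Tool frame: the origin (TCP) lies at the very end of the fingers, on their centre line; the grasp point (between the pads) lies ctrl.grip_point_offset behind it (ctrl.grip_point_offset is the distance from the TCP to the grasp point, in mm); y points along the fingers, x is the direction in which the jaws open and shut, and the axes are right-handed (so a half turn about y gives the same grasp; the last joint's range is limited). The gripper opens to 88 mm and grips with 3 to 60 N. Pads are 20 mm wide; open, the fingers measure 115 mm over their backs; the gripper's body (75 mm by 178 mm) begins 61 mm behind the grasp point.
Start: joints at [-0.108, 0.477, 0.022, 1.555, -0.011, 1.109, -0.083], TCP at [675.017, 0.007, 222.664] pointing down, gripper open.
Joint ranges: [-2.96, 2.96], [-0.34, 2.1], [-1.41, 1.46], [0.24, 2.44], [-1.37, 4.51], [0.17, 1.92], [-2.96, 2.96]. Speed limits (rad/s): [2.39, 2.39, 3.14, 3.14, 3.14, 3.14, 3.14].

## Interface

Orientations are given as a unit quaternion [x, y, z, w].
In Python, from bench import ctrl gives the robot as it stands. The module is installed in compiled form; this text tells all that it offers.
- The arm moves only by the shell command python3 -m jog 'ROWS' [FORCE]. ROWS is JSON, one flat list of numbers, 7 for each row, row after row: the turn, a rotation vector about the world's x, y, z in rad, then the shift along the world's x, y, z in m, then the opening in per cent of the stroke, from 0 (shut) to 100 (fully open). In form: [rx, ry, rz, tx, ty, tz, hand, rx, ry, rz, tx, ty, tz, hand, ...]. A call has exactly 5 rows; each row is the pose to reach, as a shift and turn from the pose commanded when the call began; what a row does not reach only later rows make up. A row lasts 1/10 s, in which the tool goes at most 50 mm and 8.59 degrees, less where a joint would pass 70% of its speed; a pose out of reach is approached as far as the arm can. A call with a gripper value outside its range is refused whole. The fingers move at their own pace and stop on an object; FORCE is the grip in N (left out, the last holds). Time passes only in rows, so rows that repeat a pose let the fingers close, or fill a call up. It gives the time, the measured TCP pose, the force and the opening at its end, in the units of the state.
- ctrl.state(): the state, without advancing time (a new reading comes with each control period).
- ctrl.get_image(name): name is "scene" or "side" or "wrist"; returns a dict with "frame" (384x512x3 uint8, blue, green, red), "range_z" (384x512 float32, mm along the optical axis (not along the pixel's ray), 0 where there is no reading), "vfov" (degrees; the focal length in pixels is half the picture's height over the tangent of half this angle, whatever the lens; pixels are square), "cx", "cy" (the principal point, pixels), "dist_coeffs" ([k1, k2, p1, p2, k3] as OpenCV has them; the pictures are not rectified), "R" (3x3) and "t" (3): a world point X has camera coordinates R X + t; the wrist camera has in their place "T_tool_cam" (4x4, takes a point from camera to tool coordinates, whose origin is the TCP and whose axes are the tool frame's). Camera axes: x right, y down, z forward; pixel columns grow to the right and rows downward; lengths in mm; the calibration is good to about 2 mm. A picture is of the moment at which its call begins: read the wrist's pose just before it.
- ctrl.close_job(): hands the job in, once; it reports no verdict.
Trained networks look in the newest picture that a camera, given by its name, has taken for a name from the list of things; names that differ only in an ending like _2 or _b are one class to them, and where a whole thing is asked for, a point or a joint stands for the part that bears it (a point fixed in the world has none). Each returns a list of dicts, best first, with "confidence" (0 to 1); they miss things now and then, are a little off and sometimes report something else, mostly with a low value. They report only what shows in the picture. A call takes as long as a camera call. They do not tell look-alikes from the thing itself.
- ctrl.boxes_of(camera, label): "extent" ([left, top, right, bottom] in pixels, round what is visible of it).
The state is a dict: "t": time; "qpos": joint angles; "joint_vel": joint speeds; "joint_efforts": joint torques, N m; "tcp_pos": TCP position; "tool_rot": TCP orientation; "force": force on the tool from outside, world axes, zero at the start; "torque": the same for the moment, N m; "finger_gap": finger opening in mm.
Only numpy, scipy, OpenCV 4.12 (cv2) and the standard library are available. Lean on these libraries where they do the work, as an engineer would, in place of code of your own. Each camera call takes 0.05 s, during which the arm holds its last target.

## Working session

There is one attempt and no reset: what is moved stays moved. The work goes in short steps, Python scripts to look and compute and a shell command to move; the robot and the scene stay as the last step left them, time stands still between calls to the robot, and variables do not carry over. Pictures are saved under pics/ and viewed, and the job is handed in when it is done.

```bash
mkdir -p pics
cat > h.py <<'E'
import numpy as np, cv2
from bench import ctrl
from scipy.spatial.transform import Rotation as Ro
def cam(n):
    s=ctrl.state(); im=ctrl.get_image(n); f=im["frame"]; h,w=f.shape[:2]
    fl=h/2/np.tan(np.radians(im["vfov"])/2)
    im["K"]=np.array([[fl,0,im["cx"]],[0,fl,im["cy"]],[0,0,1.]])
    if n=="wrist":
        T=np.eye(4);T[:3,:3]=Ro.from_quat(s["tool_rot"]).as_matrix();T[:3,3]=s["tcp_pos"]
        C=T@np.array(im["T_tool_cam"]); 
    else:
        C=np.eye(4);R=np.array(im["R"]);C[:3,:3]=R.T;C[:3,3]=-R.T@np.array(im["t"])
    im["C"]=C
    return im
def cloud(im):
    h,w=im["range_z"].shape
    u,v=np.meshgrid(np.arange(w),np.arange(h))
    p=np.stack([u,v],-1).reshape(-1,1,2).astype(np.float64)
    n=cv2.undistortPoints(p,im["K"],np.array(im["dist_coeffs"],float)).reshape(h,w,2)
    z=im["range_z"].astype(float)
    X=np.dstack([n*z[...,None],z])
    W=X@im["C"][:3,:3].T+im["C"][:3,3]
    W[z<=0]=np.nan
    return W
E
python3 - <<'E'
from h import *
s=ctrl.state();print(s["t"],s["tool_rot"],ctrl.grip_point_offset,s["finger_gap"],s["force"])
for n in("scene","side","wrist"):
    im=cam(n);cv2.imwrite(f"pics/{n}0.png",im["frame"]);W=cloud(im);np.savez(f"{n}0.npz",W=W,f=im["frame"],C=im["C"])
    for l in("relay_center","socket","burnt_center","capacitor_center"):
        for b in ctrl.boxes_of(n,l):
            e=np.array(b["extent"]).astype(int);c=W[(e[1]+e[3])//2,(e[0]+e[2])//2]
            print(n,l,round(b["confidence"],2),e,c.round())
print(ctrl.state()["t"])
E
```

```text
0.0 [ 7.07160091e-01 -6.18404005e-04 -6.15382409e-04 -7.07052929e-01] 18.700000000000003 88.28956716030433 [-0.24961128 -0.16583667 -1.0099602 ]
scene relay_center 0.7 [205 193 234 229] [499. -92.  67.]
scene relay_center 0.66 [245 173 264 207] [527.  -7.  58.]
scene relay_center 0.55 [233 231 248 262] [ 574. -134.   59.]
scene burnt_center 0.67 [125 248 165 289] [ 461. -265.   77.]
scene capacitor_center 0.74 [262 274 279 301] [ 660. -172.   50.]
side relay_center 0.97 [275 214 300 245] [ 560. -129.   47.]
side relay_center 0.74 [233 209 258 252] [ 474. -101.   62.]
side relay_center 0.68 [228 198 242 226] [506. -10.  46.]
side socket 0.98 [127 150 249 221] [493. 192.  24.]
side burnt_center 0.72 [264 260 292 309] [ 431. -272.   61.]
side capacitor_center 0.69 [322 217 340 244] [ 642. -175.   39.]
wrist relay_center 0.9 [113 142 153 184] [524.  13.  60.]
wrist relay_center 0.8 [ 91 204 149 253] [503. -66.  75.]
wrist relay_center 0.78 [181 234 201 275] [ 582. -118.   49.]
wrist socket 0.86 [  0   0 223  72] [493. 163.  12.]
wrist capacitor_center 0.85 [233 258 257 290] [ 656. -150.   49.]
0.75
```

Run:
```python
from h import *
S=[cv2.imread(f"pics/{n}0.png") for n in("scene","side","wrist")]
a=cv2.resize(S[0][110:330,80:400],(800,550),interpolation=cv2.INTER_CUBIC);cv2.imwrite("pics/scene0b.png",a)
a=cv2.resize(S[1][130:330,100:400],(800,533),interpolation=cv2.INTER_CUBIC);cv2.imwrite("pics/side0b.png",a)
```

```text
(no output)
```

View pics/scene0b.png

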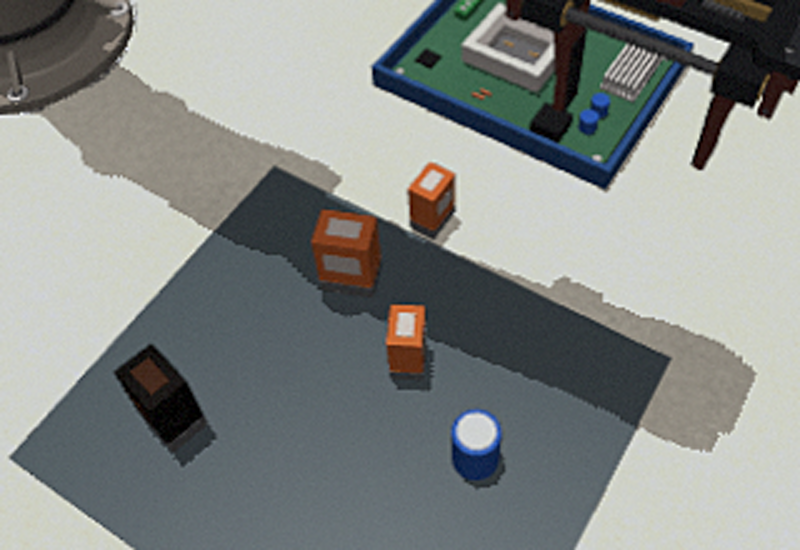

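View pics/side0b.png

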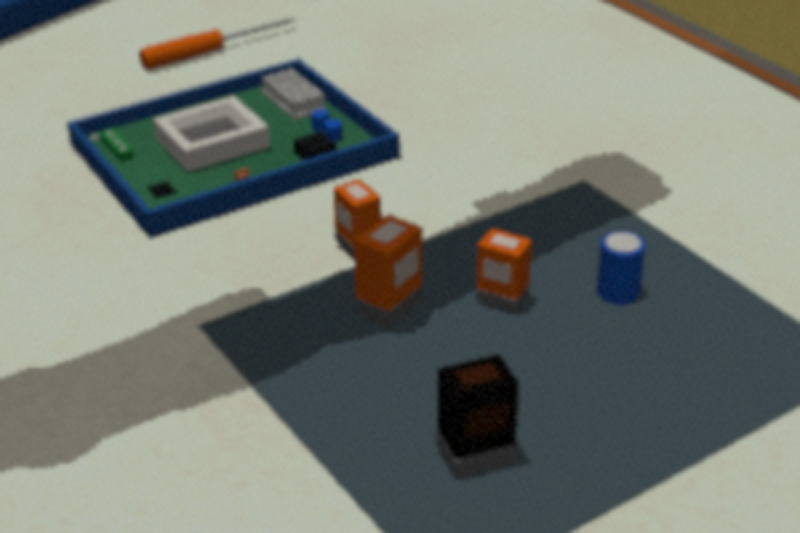

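View pics/wrist0.png

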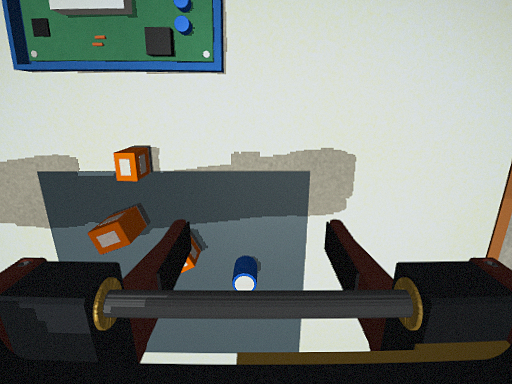

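Candidates for the orange relay in the scene picture: (219,211) on the mat and the biggest, (254,190) off the mat and small, (240,246) on the mat and small. The first fits the description. I'll measure it and look at an enlarged crop.

Run:
```python
from h import *
import json
tiles=[]
for n,box in(("scene",(195,160,275,275)),("side",(215,190,310,265)),("wrist",(80,130,210,280))):
    d=np.load(n+"0.npz");W=d["W"];f=d["f"];x0,y0,x1,y1=box
    tiles.append(cv2.resize(f[y0:y1,x0:x1],(266,266*(y1-y0)//(x1-x0)),interpolation=cv2.INTER_CUBIC))
    for nm,c,r,zlo in(("big",(495,-85),50,66),("off",(520,0),40,45),("small",(575,-130),40,45)):
        m=(np.hypot(W[...,0]-c[0],W[...,1]-c[1])<r)&(W[...,2]>20)
        zt=np.nanpercentile(W[m][:,2],97) if m.any() else 0
        t=m&(W[...,2]>zt-6); P=W[t]
        if len(P)<8: continue
        rc=cv2.minAreaRect(P[:,:2].astype(np.float32))
        print(n,nm,len(P),"ztop",zt.round(1),"c",np.round(rc[0],1),"sz",np.round(rc[1],1),"ang",round(rc[2],1))
    # socket rim
    m=(abs(W[...,2]-38)<5)&(W[...,0]>400)&(W[...,0]<640)&(W[...,1]>130)&(W[...,1]<320)&(f.min(-1)>110)
    mm=m.astype(np.uint8);k,lab,st,_=cv2.connectedComponentsWithStats(mm)
    if k>1:
        i=1+st[1:,4].argmax();P=W[lab==i];rc=cv2.minAreaRect(P[:,:2].astype(np.float32));print(n,"socket",len(P),np.round(P[:,2].mean(),1),np.round(rc[0],1),np.round(rc[1],1),round(rc[2],1))
h=max(t.shape[0] for t in tiles)
cv2.imwrite("pics/crop.png",np.hstack([cv2.copyMakeBorder(t,0,h-t.shape[0],0,0,0) for t in tiles]))
```

```text
scene big 345 ztop 77.8 c [487.8 -79.2] sz [46.3 35.8] ang 19.7
scene off 179 ztop 61.0 c [514.7   9.2] sz [37.  27.5] ang 88.3
scene small 241 ztop 61.1 c [ 570.  -120.5] sz [26.2 38.1] ang 30.6
scene socket 257 38.1 [481.8 222.9] [74.2 86.3] 89.4
side big 240 ztop 78.5 c [487.1 -81.3] sz [48.4 34.8] ang 19.6
side off 126 ztop 61.9 c [514.5   8.2] sz [28.2 40.6] ang 1.9
side small 153 ztop 61.8 c [ 570.8 -120.9] sz [29.2 36.5] ang 29.5
side socket 332 38.6 [484.4 225.2] [81.8 85.9] 87.8
wrist big 908 ztop 77.6 c [486.2 -80.2] sz [46.7 34.8] ang 21.3
wrist off 667 ztop 60.8 c [512.7   7.8] sz [36.5 27.4] ang 89.4
wrist small 118 ztop 60.4 c [ 579.9 -130.4] sz [27.3 13.7] ang 64.0
wrist socket 672 38.0 [480.8 190.7] [ 9.4 87. ] 88.4
```

View pics/crop.png

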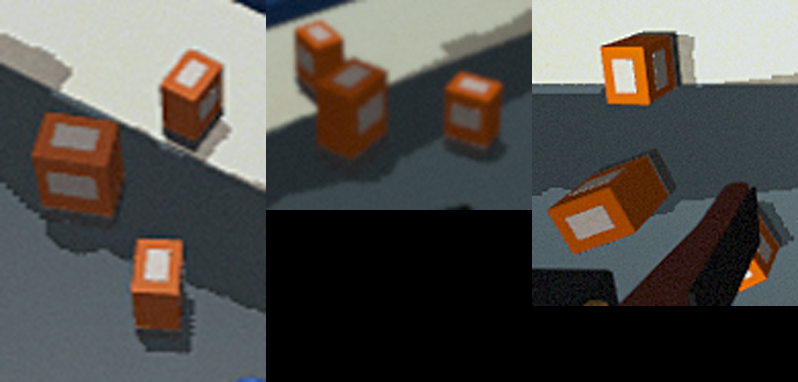

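The picture shows the big orange relay at scene (219,211). Its top is at 77 mm and measures 46x35, its centre is (487,-80) and its long side lies at 20°. The other two tops are at 61 mm and measure 37x27, so they are the small look-alikes. The socket is near (482,223), with its long side at about -1°.

I'll turn -70° and move above the relay.

```bash
python3 -m jog '[0,0,-0.14,-0.02,-0.008,-0.01,100, 0,0,-0.28,-0.04,-0.016,-0.02,100, 0,0,-0.42,-0.06,-0.024,-0.03,100, 0,0,-0.56,-0.08,-0.032,-0.04,100, 0,0,-0.70,-0.1,-0.04,-0.04,100]' 20
python3 -m jog '[0,0,-0.13,-0.02,-0.01,-0.01,100, 0,0,-0.26,-0.04,-0.02,-0.02,100, 0,0,-0.39,-0.06,-0.03,-0.03,100, 0,0,-0.522,-0.088,-0.04,-0.04,100, 0,0,-0.522,-0.088,-0.04,-0.04,100]'
```

```text
t: 1.25
tcp_pos: [573.3, -40.2, 181.4]
tool_rot: [0.664, -0.245, 0.244, -0.663]
force: [-0.3, 0.5, 0.3]
finger_gap: 87.7
t: 1.75
tcp_pos: [482.5, -81.5, 141.3]
tool_rot: [0.579, -0.409, 0.406, -0.577]
force: [0.2, -0.1, 0.6]
finger_gap: 88.1
```

Run:
```python
from h import *
s=ctrl.state();print(np.round(s["tcp_pos"],1),Ro.from_quat(s["tool_rot"]).as_matrix().round(3).tolist())
for n in("scene","side","wrist"):
    im=cam(n);f=im["frame"];W=cloud(im);cv2.imwrite(f"pics/{n}1.png",f);np.savez(f"{n}1.npz",W=W,f=f,C=im["C"])
    hsv=cv2.cvtColor(f,cv2.COLOR_BGR2HSV)
    m=(np.hypot(W[...,0]-487,W[...,1]+80)<38)&(abs(W[...,2]-77)<6)&(f.max(-1)>90)
    P=W[m]
    if len(P)>20:
        rc=cv2.minAreaRect(P[:,:2].astype(np.float32));print(n,"relay",len(P),P[:,2].mean().round(1),np.round(rc[0],1),np.round(rc[1],1),round(rc[2],1))
    m=(abs(W[...,2]-38)<5)&(abs(W[...,0]-481)<60)&(abs(W[...,1]-223)<55)&(f.min(-1)>100)
    P=W[m]
    if len(P)>20:
        rc=cv2.minAreaRect(P[:,:2].astype(np.float32));print(n,"socket",len(P),P[:,2].mean().round(1),np.round(rc[0],1),np.round(rc[1],1),round(rc[2],1))
```

```text
[482.5 -81.5 141.3] [[0.336, -0.005, 0.942], [-0.942, -0.0, 0.336], [-0.002, -1.0, -0.005]]
scene relay 303 76.1 [487.8 -79. ] [44.5 35. ] 19.2
scene socket 425 37.8 [482.1 224.1] [77.6 87.4] 89.9
side relay 234 76.9 [487.9 -79.7] [48.7 35.8] 19.6
side socket 360 38.4 [485.3 225.1] [82.3 89.3] 87.5
wrist relay 1873 76.2 [485.6 -80.3] [46.2 33.2] 20.9
```

View pics/wrist1.png

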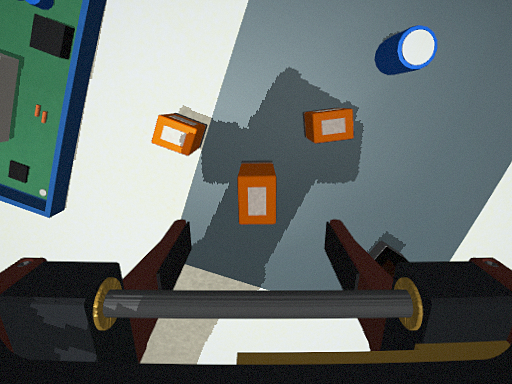

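View pics/scene1.png

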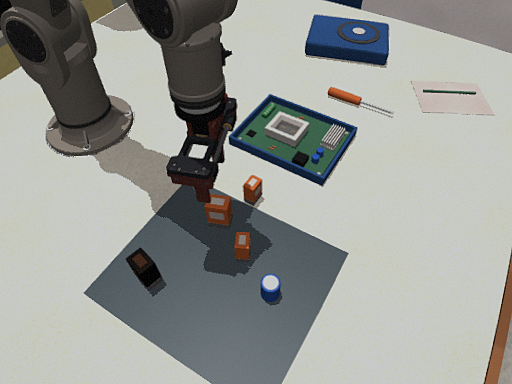

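The wrist view shows the relay squarely between the jaws at (257,195). Next I check that the arm has settled.

Run:
```python
from h import *
s=ctrl.state();R=Ro.from_quat(s["tool_rot"]).as_matrix();print(s["t"],np.round(s["tcp_pos"],1),np.degrees(np.arctan2(R[1,0],R[0,0])),R[:,1].round(4))
```

```text
1.9 [488.1 -79.7 143.2] -69.91200992352327 [ 1.6e-03  1.0e-04 -1.0e+00]
```

```bash
python3 -m jog '[0,0,0,0,0,-0.025,100, 0,0,0,0,0,-0.05,100, 0,0,0,0,0,-0.075,100, 0,0,0,0,0,-0.095,100, 0,0,0,0,0,-0.111,100]' 20
python3 -m jog '[0,0,0,0,0,0,100, 0,0,0,0,0,0,30, 0,0,0,0,0,0,30, 0,0,0,0,0,0,30, 0,0,0,0,0,0,30]' 25
python3 -m jog '[0,0,0,0,0,0,25, 0,0,0,0,0,0,25, 0,0,0,0,0,0,25, 0,0,0,0,0,0,25, 0,0,0,0,0,0,25]' 25
```

```text
t: 2.4
tcp_pos: [488.5, -79.3, 30.7]
tool_rot: [-0.579, 0.405, -0.405, 0.58]
force: [0.4, -0.1, 0.8]
finger_gap: 88.0
t: 2.9
tcp_pos: [487.6, -79.9, 32.4]
tool_rot: [-0.579, 0.405, -0.406, 0.58]
force: [1.0, 0.3, 0.6]
finger_gap: 59.2
t: 3.4
tcp_pos: [487.1, -80.0, 31.8]
tool_rot: [-0.579, 0.406, -0.406, 0.579]
force: [-0.2, 0.3, 1.7]
finger_gap: 33.9
```

```bash
python3 -m jog '[0,0,0,0,0,0,0, 0,0,0,0,0,0,0, 0,0,0,0,0,0,0, 0,0,0,0,0,0.01,0, 0,0,0,0,0,0.025,0]' 25
python3 -m jog '[0,0,0,0,0,0.02,0, 0,0,0,0,0,0.04,0, 0,0,0,0,0,0.06,0, 0,0,0,0,0,0.075,0, 0,0,0,0,0,0.075,0]'
python3 - <<'E'
from h import *
for n in("scene","wrist"):
    im=cam(n);f=im["frame"];cv2.imwrite(f"pics/{n}2.png",f);W=cloud(im);np.savez(f"{n}2.npz",W=W,f=f,C=im["C"])
s=ctrl.state();print(s["t"],s["tcp_pos"],s["finger_gap"],s["force"])
C=im["C"]
m=(np.hypot(W[...,0]-487,W[...,1]+80)<50)&(W[...,2]>150)&(f[...,2]>90)
P=W[m];print(len(P),np.nanpercentile(P[:,2],[5,50,95]))
P=P[abs(P[:,2]-np.median(P[:,2]))<6]
rc=cv2.minAreaRect(P[:,:2].astype(np.float32));print(rc,len(P))
E
```

```text
t: 3.9
tcp_pos: [486.1, -80.1, 56.6]
tool_rot: [0.58, -0.406, 0.405, -0.579]
force: [0.3, 0.3, -1.3]
finger_gap: 33.9
t: 4.4
tcp_pos: [488.4, -80.2, 133.8]
tool_rot: [-0.578, 0.405, -0.407, 0.58]
force: [1.0, -0.7, -0.7]
finger_gap: 33.9
4.5 [486.91270204 -79.95416262 131.70566202] 33.78367961098474 [-0.01802841  0.43998894 -0.69850502]
5817 [157.16665926 176.82562315 233.73345524]
((495.6177062988281, -83.61489868164062), (32.99726486206055, 44.86650085449219), 20.99594497680664) 4127
```

View pics/wrist2.png

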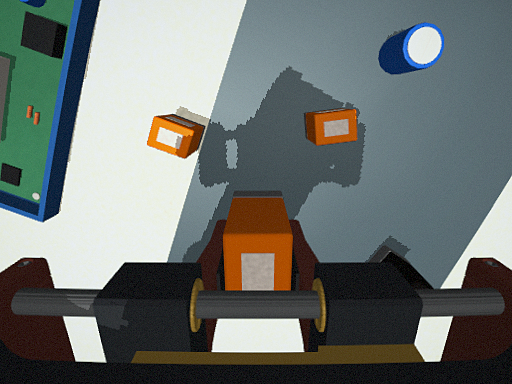

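View pics/scene2.png

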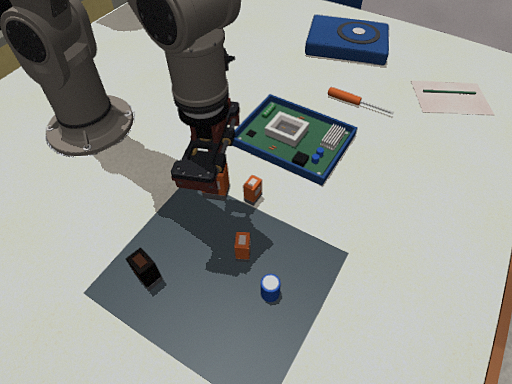

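The relay hangs straight in the jaws at wrist (258,245), and the neighbours haven't moved. Next I measure the relay's offset and tilt in the hand, and refine the socket.

```bash
python3 - <<'E'
from h import *
d=np.load("wrist2.npz");W=d["W"];f=d["f"]
tcp=np.array([487,-80,132.]);a=np.radians(20);L=np.array([np.cos(a),np.sin(a)]);S=np.array([-np.sin(a),np.cos(a)])
r=W-tcp;l=r[...,:2]@L;s=r[...,:2]@S
for z0 in range(105,180,8):
    m=(abs(s)<20)&(abs(l)<45)&(abs(W[...,2]-z0)<4)
    if m.sum()>20: print(z0,m.sum(),"front l",np.percentile(l[m],[2,10,50,90,98]).round(1),"s",np.percentile(s[m],[3,97]).round(1))
for k in("0","1","2"):
    d=np.load(f"scene{k}.npz");W=d["W"];f=d["f"]
    # inner hole floor & rim
    m=(abs(W[...,0]-481)<65)&(abs(W[...,1]-223)<60)&(W[...,2]>33)&(W[...,2]<44)&(f.min(-1)>100)
    P=W[m][:,:2];hull=cv2.convexHull(P.astype(np.float32));
    rc=cv2.minAreaRect(P.astype(np.float32));print(k,rc,len(P))
    print(np.percentile(P[:,0],[1,99]),np.percentile(P[:,1],[1,99]))
E
python3 - <<'E'
import cv2
f=cv2.imread("pics/scene2.png")
cv2.imwrite("pics/sock.png",cv2.resize(f[85:195,225:365],(763,600),interpolation=cv2.INTER_CUBIC))
E
```

```text
105 29 front l [21.5 21.6 21.9 22.  22. ] s [-16.2  14.5]
113 163 front l [21.5 21.7 22.  22.2 22.3] s [-16.5  15. ]
121 191 front l [21.2 21.5 21.9 22.2 22.4] s [-16.6  14.9]
129 215 front l [21.4 21.7 22.  22.3 22.4] s [-16.2  14.9]
137 259 front l [10.5 21.6 22.  22.3 22.5] s [-16.   16.8]
145 285 front l [11.  21.6 22.  22.3 22.5] s [-16.2  16.1]
153 336 front l [11.1 21.5 22.  22.3 22.5] s [-16.   18.9]
161 420 front l [10.7 21.4 22.  22.3 22.5] s [-16.4  19. ]
169 491 front l [ 9.4 10.9 22.  22.5 22.8] s [-19.3  18.8]
177 4262 front l [-8.1 -5.1  8.7 20.7 22.4] s [-17.4  16.2]
0 ((481.8203430175781, 222.4854736328125), (73.79927062988281, 87.23934936523438), 88.51943969726562) 310
[439.51118131 524.6213122 ] [185.83859859 255.96532966]
1 ((482.0712890625, 224.10174560546875), (77.57142639160156, 87.3584976196289), 89.91534423828125) 425
[440.14905441 525.31402725] [186.15133477 260.40044139]
2 ((482.1481628417969, 223.6045379638672), (75.18160247802734, 86.83592224121094), 87.81172943115234) 424
[440.44461834 525.74433253] [186.05975766 260.24133233]
```

View pics/sock.png

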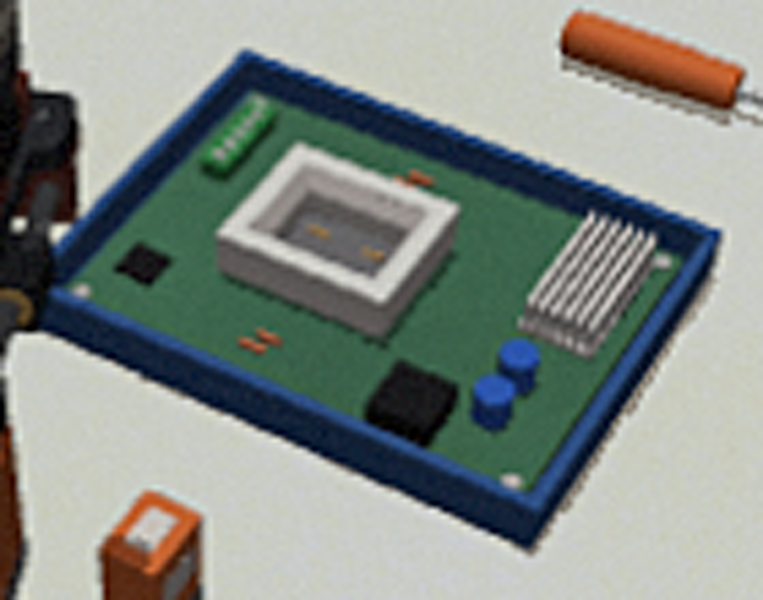

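The relay hangs vertical, offset about -1 mm along its long side, with its underside 31 mm below the TCP. I'll turn so the wrist camera faces the socket, for one close measurement.

```bash
python3 -m jog '[0,0,0.12,0,0.01,0.01,0, 0,0,0.24,0,0.025,0.02,0, 0,0,0.37,0,0.04,0.03,0, 0,0,0.5,0,0.06,0.04,0, 0,0,0.63,-0.002,0.08,0.04,0]'
python3 -m jog '[0,0,0.13,-0.001,0.02,0,0, 0,0,0.26,-0.001,0.04,0,0, 0,0,0.39,-0.002,0.06,0,0, 0,0,0.50,-0.003,0.07,0,0, 0,0,0.592,-0.003,0.07,0,0]'
python3 - <<'E'
from h import *
ctrl.get_image("scene");ctrl.get_image("scene")
im=cam("wrist");f=im["frame"];cv2.imwrite("pics/wrist3.png",f);W=cloud(im);np.savez("wrist3.npz",W=W,f=f,C=im["C"])
s=ctrl.state();R=Ro.from_quat(s["tool_rot"]).as_matrix();print(s["t"],s["tcp_pos"],s["finger_gap"],np.degrees(np.arctan2(R[1,0],R[0,0])))
m=(abs(W[...,0]-481)<65)&(abs(W[...,1]-223)<60)&(abs(W[...,2]-38)<3)&(f.min(-1)>60)
P=W[m];rc=cv2.minAreaRect(P[:,:2].astype(np.float32));print(rc,len(P),P[:,2].mean())
print(ctrl.boxes_of("wrist","socket"))
m=(abs(W[...,0]-481)<34)&(abs(W[...,1]-223)<30)&(abs(W[...,2]-16)<3)
P=W[m];rc=cv2.minAreaRect(P[:,:2].astype(np.float32));print("floor",rc,len(P),P[:,2].mean())
E
```

```text
t: 5.0
tcp_pos: [485.2, 0.6, 171.7]
tool_rot: [-0.677, 0.205, -0.205, 0.677]
force: [-0.6, -0.3, -1.1]
finger_gap: 33.7
t: 5.5
tcp_pos: [481.0, 71.8, 170.4]
tool_rot: [-0.707, -0.002, 0.003, 0.707]
force: [0.5, 0.4, -0.0]
finger_gap: 34.0
5.65 [481.33064899  69.74618434 170.6461089 ] 34.00001361634268 -0.1194406610188185
((481.70458984375, 216.24362182617188), (60.62328338623047, 86.8449478149414), 89.07662200927734) 2468 37.872330999886735
[{'extent': [148.6, 0.0, 407.7, 136.7], 'confidence': 0.64}]
floor ((481.9612731933594, 224.63092041015625), (40.479862213134766, 54.92739486694336), 88.832275390625) 2302 16.10656305046806
```

View pics/wrist3.png

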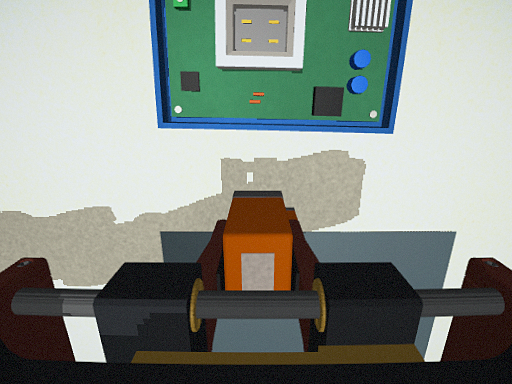

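The wrist view shows the whole socket floor at about (263,30). It is 55x40 at z 16, with its centre near (482, 223.6) and yaw about -1.1°. I'll turn -1.588 rad to align and go above it.

```bash
python3 -m jog '[0,0,-0.12,0,0.01,0,0, 0,0,-0.25,0,0.025,0,0, 0,0,-0.38,0,0.04,0,0, 0,0,-0.51,0,0.055,0,0, 0,0,-0.64,0,0.07,0,0]'
python3 -m jog '[0,0,-0.13,0,0.017,0,0, 0,0,-0.26,0,0.034,0,0, 0,0,-0.39,0,0.05,-0.01,0, 0,0,-0.52,0,0.067,-0.02,0, 0,0,-0.65,0,0.084,-0.03,0]'
python3 -m jog '[0,0,-0.12,0,0,-0.01,0, 0,0,-0.22,0,0,-0.025,0, 0,0,-0.298,0,0,-0.04,0, 0,0,-0.298,0,0,-0.05,0, 0,0,-0.298,0,0,-0.05,0]'
python3 - <<'E'
from h import *
ctrl.get_image("scene")
for n in("scene","side","wrist"):
    im=cam(n);f=im["frame"];cv2.imwrite(f"pics/{n}4.png",f);W=cloud(im);np.savez(n+"4.npz",W=W,f=f,C=im["C"])
    m=(np.hypot(W[...,0]-482,W[...,1]-223.6)<45)&(W[...,2]>60)&(W[...,2]<140)&(f[...,2]>1.5*f[...,0])&(f[...,2]>70)
    P=W[m]
    if len(P)>10: print(n,len(P),np.percentile(P,[2,50,98],axis=0).round(1).tolist())
s=ctrl.state();R=Ro.from_quat(s["tool_rot"]).as_matrix();print(s["t"],s["tcp_pos"],s["finger_gap"],np.degrees(np.arctan2(R[1,0],R[0,0])),R[:,1])
a=cv2.imread("pics/scene4.png")[60:200,200:360];b=cv2.imread("pics/side4.png")[100:240,110:270]
cv2.imwrite("pics/c4.png",np.hstack([cv2.resize(q,(400,350),interpolation=cv2.INTER_CUBIC) for q in(a,b)]))
E
```

```text
t: 6.2
tcp_pos: [481.9, 140.0, 171.3]
tool_rot: [0.67, -0.225, 0.225, -0.67]
force: [-0.1, -0.0, -0.5]
finger_gap: 33.8
t: 6.7
tcp_pos: [482.0, 224.1, 141.0]
tool_rot: [0.563, -0.427, 0.428, -0.563]
force: [0.2, -0.2, -0.9]
finger_gap: 34.1
t: 7.2
tcp_pos: [481.1, 223.3, 90.2]
tool_rot: [-0.497, 0.504, -0.504, 0.495]
force: [0.6, 0.1, -1.4]
finger_gap: 34.0
scene 227 [[461.5, 203.4, 81.5], [501.1, 208.6, 112.3], [505.2, 235.7, 137.1]]
side 276 [[460.1, 203.9, 82.0], [465.5, 210.1, 111.9], [504.1, 240.1, 136.9]]
wrist 4760 [[474.8, 206.8, 86.3], [502.8, 222.6, 135.5], [504.8, 239.1, 137.4]]
7.4 [482.56519126 224.13781207  92.31694976] 33.78328075135689 -90.97171701235635 [ 9.86375125e-04  6.84002952e-04 -9.99999280e-01]
```

View pics/c4.png

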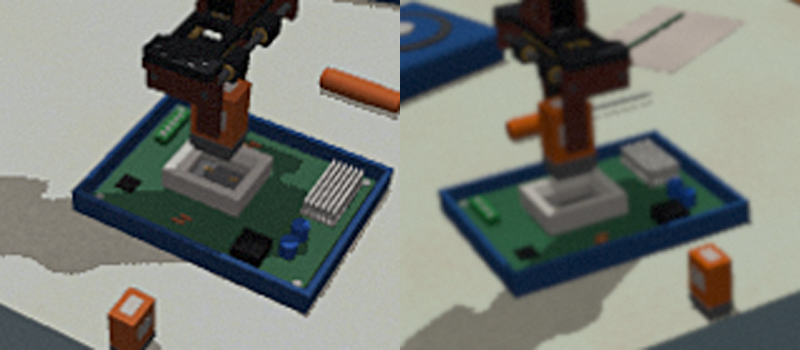

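View pics/wrist4.png

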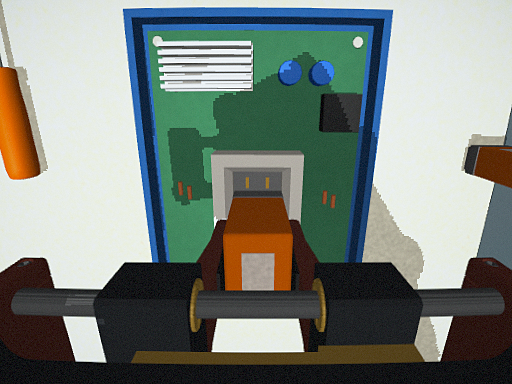

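The relay, foot down, is centred over the hole: extents x 460–505 and y 206–240, and the wrist view puts it mid-socket at column 257. I'll lower it in steps and watch the force.

```bash
python3 -m jog '[0,0,0,0,0,-0.006,0, 0,0,0,0,0,-0.012,0, 0,0,0,0,0,-0.018,0, 0,0,0,0,0,-0.024,0, 0,0,0,0,0,-0.028,0]'
```

```text
t: 7.9
tcp_pos: [481.7, 223.8, 62.9]
tool_rot: [-0.496, 0.504, -0.504, 0.495]
force: [0.1, -0.2, -0.7]
finger_gap: 33.9
```

```bash
python3 -m jog '[0,0,0,0,0,-0.003,0, 0,0,0,0,0,-0.006,0, 0,0,0,0,0,-0.009,0, 0,0,0,0,0,-0.012,0, 0,0,0,0,0,-0.014,0]'
```

```text
t: 8.4
tcp_pos: [482.0, 224.0, 49.4]
tool_rot: [-0.496, 0.504, -0.504, 0.496]
force: [-0.2, 0.3, -1.6]
finger_gap: 33.7
```

```bash
python3 -m jog '[0,0,0,0,0,-0.0005,0, 0,0,0,0,0,-0.001,0, 0,0,0,0,0,-0.0015,0, 0,0,0,0,0,-0.002,0, 0,0,0,0,0,-0.002,0]'
python3 - <<'E'
from h import *
for n in("scene","side"):
    im=cam(n);cv2.imwrite(f"pics/{n}5.png",im["frame"])
    W=cloud(im);f=im["frame"];m=(np.hypot(W[...,0]-482,W[...,1]-223.6)<45)&(W[...,2]>45)&(W[...,2]<110)&(f[...,2]>1.5*f[...,0])&(f[...,2]>70)
    P=W[m];print(n,len(P),np.percentile(P,[2,50,98],axis=0).round(1).tolist())
a=cv2.imread("pics/scene5.png")[60:200,200:360];b=cv2.imread("pics/side5.png")[100:240,110:270]
cv2.imwrite("pics/c5.png",np.hstack([cv2.resize(q,(400,350),interpolation=cv2.INTER_CUBIC) for q in(a,b)]))
print(ctrl.state()["force"])
E
```

```text
t: 8.9
tcp_pos: [482.1, 224.1, 47.8]
tool_rot: [0.496, -0.504, 0.504, -0.496]
force: [-0.5, 0.8, -0.2]
finger_gap: 34.1
scene 169 [[461.3, 204.8, 46.6], [502.2, 213.6, 78.3], [505.5, 237.4, 93.1]]
side 222 [[458.6, 204.6, 46.5], [464.2, 210.6, 73.1], [505.2, 238.9, 95.3]]
[-0.9825721  0.0574656 -1.0907846]
```

View pics/c5.png

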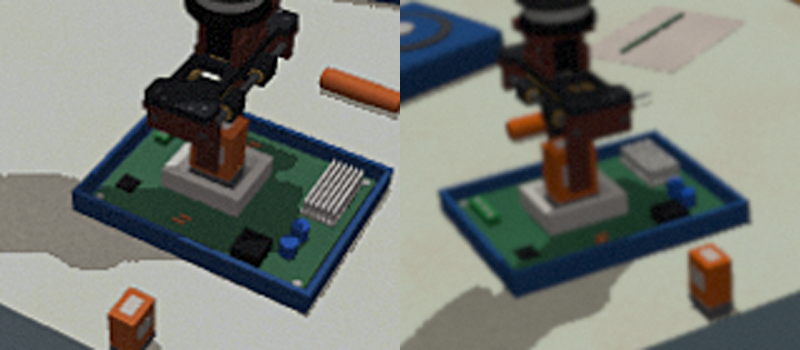

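The relay is in the hole. Its top reads about 93 mm against 92 mm when seated, with no jam force. One more mm down, then release and lift straight up.

```bash
python3 -m jog '[0,0,0,0,0,-0.0005,0, 0,0,0,0,0,-0.001,0, 0,0,0,0,0,-0.001,0, 0,0,0,0,0,-0.001,42, 0,0,0,0,0,-0.001,48]'
python3 -m jog '[0,0,0,0,0,0,55, 0,0,0,0,0,0,65, 0,0,0,0,0,0,70, 0,0,0,0,0,0,70, 0,0,0,0,0,0,70]'
```

```text
t: 9.5
tcp_pos: [482.1, 224.1, 46.8]
tool_rot: [0.496, -0.504, 0.504, -0.496]
force: [-0.6, -0.2, 0.1]
finger_gap: 40.8
t: 10.0
tcp_pos: [482.0, 224.0, 46.6]
tool_rot: [0.496, -0.504, 0.504, -0.496]
force: [0.3, -0.2, 0.2]
finger_gap: 61.3
```

```bash
python3 -m jog '[0,0,0,0,0,0.015,70, 0,0,0,0,0,0.04,70, 0,0,0,0,0,0.07,70, 0,0,0,0,0,0.1,70, 0,0,0,0,0,0.12,70]'
python3 -m jog '[0,0,0,0.02,-0.03,0.01,70, 0,0,0,0.04,-0.06,0.02,70, 0,0,0,0.06,-0.09,0.03,70, 0,0,0,0.08,-0.12,0.03,70, 0,0,0,0.08,-0.15,0.03,70]'
python3 - <<'E'
from h import *
ctrl.get_image("scene")
for n in("scene","side"):
    im=cam(n);cv2.imwrite(f"pics/{n}6.png",im["frame"])
    W=cloud(im);f=im["frame"]
    m=(np.hypot(W[...,0]-482,W[...,1]-223.6)<45)&(W[...,2]>86)&(W[...,2]<102)
    P=W[m];rc=cv2.minAreaRect(P[:,:2].astype(np.float32));print(n,len(P),np.median(P[:,2]),rc, np.linalg.lstsq(np.c_[P[:,:2]-P[:,:2].mean(0),np.ones(len(P))],P[:,2],rcond=None)[0])
    for l in("burnt_center","capacitor_center"):
        print([(np.round(b["extent"]),b["confidence"]) for b in ctrl.boxes_of(n,l)])
a=cv2.imread("pics/scene6.png")[70:310,120:380];b=cv2.imread("pics/side6.png")[100:320,110:360]
cv2.imwrite("pics/c6.png",np.hstack([cv2.resize(q,(400,360),interpolation=cv2.INTER_CUBIC) for q in(a,b)]))
s=ctrl.state();print(s["t"],s["finger_gap"],s["tcp_pos"])
E
```

```text
t: 10.5
tcp_pos: [482.6, 224.2, 168.7]
tool_rot: [0.495, -0.504, 0.504, -0.496]
force: [0.6, 0.3, 0.4]
finger_gap: 61.5
t: 11.0
tcp_pos: [564.3, 72.5, 197.2]
tool_rot: [0.495, -0.504, 0.505, -0.496]
force: [0.5, -0.1, -0.4]
finger_gap: 61.3
scene 22 90.97000082971863 ((498.0948486328125, 209.2240753173828), (11.955764770507812, 13.45885944366455), 86.90200805664062) [-1.61939380e-01 -7.77827988e-02  9.03010724e+01]
[(array([128., 250., 163., 289.]), 0.98), (array([287., 114., 296., 137.]), 0.45)]
[(array([261., 277., 281., 301.]), 0.78)]
side 161 93.2396577963799 ((483.1842956542969, 223.35733032226562), (38.262447357177734, 44.91043472290039), 88.34774780273438) [3.16197449e-02 9.33861581e-02 9.23805304e+01]
[(array([264., 265., 292., 309.]), 0.84)]
[(array([323., 221., 340., 245.]), 0.93)]
11.35 61.260910646461994 [561.71241699  75.72255364 196.53237011]
```

View pics/c6.png

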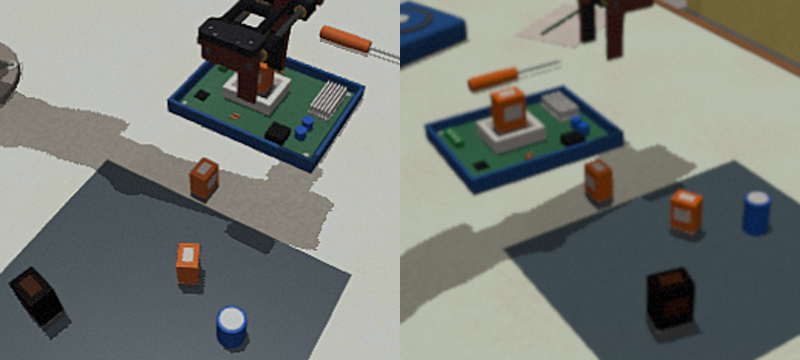

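The side view shows the relay seated, with the top at 92–93 mm and level, centred at (483,223) and yaw about -1.7°. The gripper hides it in the scene view, so I'll move clear and check once more.

```bash
python3 -m jog '[0,0,0,0.03,-0.02,0.01,70, 0,0,0,0.06,-0.04,0.02,70, 0,0,0,0.09,-0.06,0.02,70, 0,0,0,0.12,-0.08,0.02,70, 0,0,0,0.12,-0.08,0.02,70]'
python3 - <<'E'
from h import *
ctrl.get_image("scene")
im=cam("scene");W=cloud(im);f=im["frame"]
m=(np.hypot(W[...,0]-482,W[...,1]-223.6)<45)&(W[...,2]>86)&(W[...,2]<102)
P=W[m];rc=cv2.minAreaRect(P[:,:2].astype(np.float32));print(len(P),np.median(P[:,2]),rc)
cv2.imwrite("pics/c7.png",cv2.resize(f[75:200,210:370],(768,600),interpolation=cv2.INTER_CUBIC))
E
```

```text
t: 11.85
tcp_pos: [684.6, -8.4, 216.1]
tool_rot: [0.495, -0.504, 0.506, -0.495]
force: [-0.1, -0.4, -1.1]
finger_gap: 61.4
211 91.57193516610926 ((482.41937255859375, 222.13381958007812), (45.9714241027832, 37.19704818725586), 1.8209069967269897)
```

View pics/c7.png

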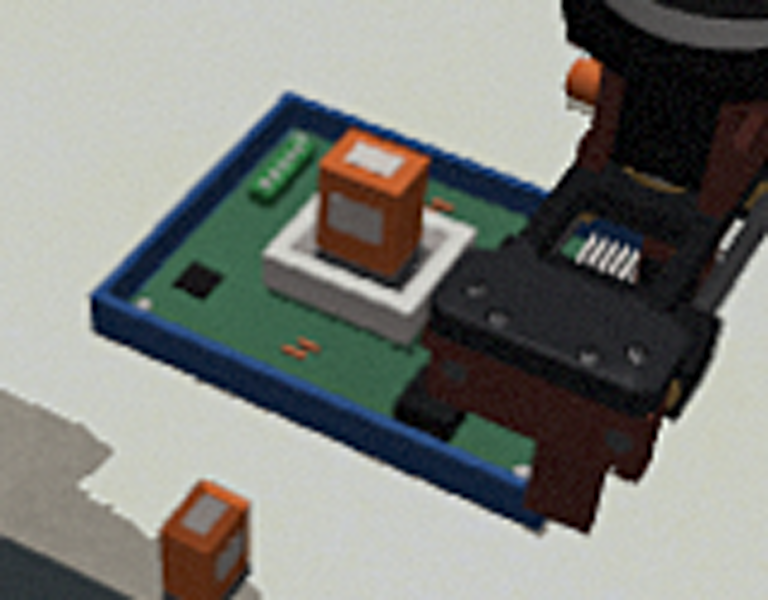

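The relay stands upright in the socket at crop (370,205). Its top is at 91.6 mm against 92 expected, centred at (482,222), and the gripper is clear of it. Handing in.

```bash
python3 -c "
from bench import ctrl
print(ctrl.close_job())"
```

```text
the job is handed in; nothing more can be done
None
```

I plugged the large orange relay into the white socket upright, let go, and handed the job in at about 12 s of the 38 s allowed. I left the two smaller orange look-alikes alone.

- **Fit:** the relay's top is at 91.6 mm in the scene camera and about 93 mm in the side camera, against 92 mm when fully home. Its centre is within about 2 mm of the socket centre, inside the 4 mm of play.
- **Alignment:** the two cameras put its yaw at -1.7° and +1.8°, against about -1.1° for the socket. I put that difference down to measurement noise.
- **Forces:** the wrist force stayed under about 2 N at every reading, and the gripper was clear and touching nothing at hand-in.
- **Other parts:** the burnt relay and the capacitor were still standing in place, within a few pixels of where they started, in the last views of them. The final scene check was cropped to the socket and did not cover them.

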